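# Poise the bore micrometer over the uncovered setting ring

## Robot

A 7-joint arm with a two-finger parallel gripper is mounted at the origin on the work surface. World frame = base frame: x ahead of the robot, y to its left, z up, the work surface at z = 0. Lengths are in m, angles in rad, forces in N, time in s.
With the tool pointing down it reaches from about 0.4 to 0.85 m from the base axis. Payload 4.5 kg.
Tool frame: the origin (TCP) lies midway between the tips of the shut fingers; the grasp point (between the pads) lies 19 mm behind it; z points along the fingers, y is the line along which they close (so a half turn about z gives the same grasp; the last joint's range is limited). The gripper opens to 88 mm and grips with 3 to 60 N. Pads are 18 mm wide; open, the fingers measure 123 mm over their backs; the gripper's body (75 mm by 187 mm) begins 45 mm behind the grasp point.
Start: joints at [-1.196, 0.689, -0.195, 1.565, 0.157, 0.902, -0.215], TCP at [0.209, 0.589, 0.21] pointing down, gripper open.
Joint ranges: [-3.01, 3.01], [-0.46, 2.08], [-1.47, 1.51], [0.13, 2.56], [-1, 4.14], [0.04, 2.09], [-2.66, 2.66]. Speed limits (rad/s): [2.57, 2.57, 3.14, 3.14, 3.14, 3.14, 3.14].

## Interface

Orientations are given as a unit quaternion [x, y, z, w].
In Python, from plant import * gives the robot as it stands.
- The arm moves only by the tool send_rows, never from a script. Its argument "targets" is a list of rows, each a list of 2 entries, a list of its own where there are three numbers: the shift along the tool's x, y, z in units of 0.3 m (1.0 is 0.3 m), then the turn, a rotation vector about the tool's x, y, z in units of pi rad (1.0 is pi rad). A call has 1 to 12 rows; each row is the pose to reach, as a shift and turn from the pose commanded when the call began, along the tool's axes at that moment, turning the shorter way round; what a row does not reach only later rows make up. A row lasts 1/8 s, in which the tool goes at most 62.5 mm and 10.7 degrees, less where a joint would pass 70% of its speed; a pose out of reach is approached as far as the arm can. A call with a number of a shift or a turn outside -1 to 1 is refused whole. A call with a gripper value outside its range is refused whole. "fingers" is the opening, from 0 (shut) to 1 (fully open), set as the call begins (left out, the last holds). The fingers move at their own pace and stop on an object; "newtons" is the grip in N (left out, the last holds). Time passes only in rows, so rows that repeat a pose let the fingers close. It gives the time, the measured TCP pose, the force, the opening and the grip force at its end, in the units of the state.
- get_state(): the state, without advancing time (a new reading comes with each control period).
- snapshot(name): name is "side" or "top"; returns a dict with "img" (384x512x3 uint8, blue, green, red), "fx", "fy", "cx", "cy" (pixels), "cam_to_world" (4x4, takes a point from camera to world coordinates). Camera axes: x right, y down, z forward; pixel columns grow to the right and rows downward; lengths in m; the calibration is good to about 2 mm. A picture is of the moment at which its call begins. There is no depth.
- finish_job(): hands the job in; it is judged then, once.
The state is a dict: "clock": time; "q": joint angles; "qd": joint speeds; "joint_torque": joint torques, N m; "tool_pos": TCP position; "eef_rot": TCP orientation; "contact_force": force on the tool from outside, world axes, zero at the start; "moment": the same for the moment, N m; "opening": opening from 0.0 (shut) to 1.0 (fully open); "finger_force": force on a finger pad.
Only numpy, scipy, OpenCV 4.12 (cv2) and the standard library are available. Lean on these libraries where they do the work, as an engineer would, in place of code of your own. Each camera call takes 0.05 s, during which the arm holds its last target. There are 200 camera calls.

## Task

Get the setting ring ready to be measured: take its dust cover off and set it down flat in the empty front bay of the wooden case. Then take from the rack the bore micrometer that suits this bore - of the three, the one with the middle-sized head - by lifting it off its fork and drawing it out to the front, and carry it high enough to pass clear over the case to the ring. Finish while still holding it there, upright and centred over the bore, still, with about 10 mm of air between its head and the ring so that the trainee can guide it in; it must never touch the ring or the case, and the ring and everything else stay as they are.

Things in the scene. Friction and masses are not known exactly. Their poses are not given: they have to be found in the camera images.
- ring: Plain steel setting ring lying flat on the mat, 96 mm outside, bore 45 mm right through, 30 mm high, about 1.3 kg, loose. Origin at the centre of its underside, z up.
- ring_mouth (a point): Centre of the bore in the ring's upper face, 30 mm above the table.
- cover: Round white plastic dust cover, about 90 g, loose over the ring at first: a 107 mm disc, skirt reaching 8 mm down round the ring (3 mm play), and on top an upright round knob 24 mm across, 28 mm high. Origin at the centre of the skirt's lower edge, z up; disc top 11 mm, knob top 39 mm above it. Set down, it lies on its skirt.
- case: Open wooden instrument case fixed on the table, 270 mm (its x) by 200 mm (its y), walls 8 mm thick and 58 mm high; origin at the centre of its underside. Its lid, 40 mm high, is folded back flat on its far (+x) side. A black partition 48 mm high divides it into an empty front bay towards the robot and a back bay with a small ring and an extension bar.
- case_bay (a point): Centre of the floor of the case's empty front bay, 8 mm above the table; axes as the case. The bay is 154 mm (x) by 184 mm (y) inside, open at the top.
- rack: Rack fixed on the table, 290 mm long (its y): aluminium comb plate 10 mm thick, top 125 mm above the table, on end plates and a 10 mm wooden foot. Three slots 18 mm wide, 85 mm apart, open to its front (-x). Origin on the table below the middle seat.
- rack_slot1 (a point): Middle seat of the rack, on the slot's centre line, level with the comb's top; axes as the rack. The comb's front edge is 32 mm in front (-x) of the seats. Micrometers hang by their nuts and the heads do not pass the slots: lift one 5 to 20 mm, draw it along the rack's -x until its head is clear of the front edge, then raise it.
- mic_medium: Bore micrometer, steel, upright, head down, 190 mm long, round. Origin on its axis at the underside of the nut (28 mm wide, 9 high) it hangs by; z up. Below: neck 14 mm wide, then head, 34 mm wide, from 46 to 90 mm down. Above: sleeve 20 mm wide to 45 mm, thimble 24 mm wide from 45 to 85 mm (grip here), ratchet stop 16 mm wide to 100 mm. The micrometer to use; about 0.4 kg.
- mic_medium_nose (a point): Centre of the lower end face of the middle-sized micrometer's head, on its axis, 90 mm below its origin.
- mic_small: Bore micrometer, steel, upright, head down, 190 mm long, round. Origin on its axis at the underside of the nut (28 mm wide, 9 high) it hangs by; z up. Below: neck 14 mm wide, then head, 19 mm wide, from 46 to 90 mm down. Above: sleeve 20 mm wide to 45 mm, thimble 24 mm wide from 45 to 85 mm (grip here), ratchet stop 16 mm wide to 100 mm. Too small for this bore: leave it hanging.
- mic_large: Bore micrometer, steel, upright, head down, 190 mm long, round. Origin on its axis at the underside of the nut (28 mm wide, 9 high) it hangs by; z up. Below: neck 14 mm wide, then head, 53 mm wide, from 46 to 90 mm down. Above: sleeve 20 mm wide to 45 mm, thimble 24 mm wide from 45 to 85 mm (grip here), ratchet stop 16 mm wide to 100 mm. Too large for this bore: leave it hanging.
- vblock: Dark steel V-block, 55 x 40 x 42 mm high, beside the ring towards the case. Origin at the centre of its underside. Leave it.
- caliper: Caliper lying on the mat beyond the ring, 230 mm long, up to 12 mm high. Leave it.
- pencil_cup: Black pencil cup, 72 mm across, pencils up to 146 mm high, beyond the rack. Leave it.
- gauge_blocks: Open box of gauge blocks, 75 x 140 mm, 41 mm high, on the robot side of the ring. Leave it.
- small_ring: Small steel ring, 60 mm across, 22 mm high, in the back bay of the case. Leave it.
- extension: Steel extension bar, 12 mm across, 70 mm long, in the back bay of the case. Leave it.

How it is judged:
On the way, in this order (a step that is already met when the one before it is completed fails the run):
1. the dust cover lies flat in the case's front bay, released (x of cover in the frame of case_bay between -0.035 and 0.035 m and y of cover in the frame of case_bay between -0.05 and 0.05 m and z of cover in the frame of case_bay below 0.006 m and angle between cover's own z axis and vertical below 0.1 rad and linear speed of cover below 0.02 m/s and contact force between cover and the fingers below 0.1 N), for 0.2 s.
2. the middle micrometer is held, its head raised clear above the case's walls (height (world z) of mic_medium_nose above 0.07 m and contact force between mic_medium and the fingers above 1 N), for 0.1 s.
At the end, for the whole second after the job is handed in: Fingers hold the middle micrometer still, within 0.08 rad of upright, its nose within 5 mm of the bore axis, 4 to 17 mm above the ring, touching no ring, case, rack or V-block. Cover flat on the front bay floor. Ring within 10 mm, other micrometers 15 mm, bystanders 20 mm of their starts (horizontal distance between mic_medium_nose and ring_mouth below 0.005 m and z of mic_medium_nose in the frame of ring_mouth between 0.004 and 0.017 m and angle between mic_medium's own z axis and vertical below 0.08 rad and linear speed of each of mic_medium, cover below 0.02 m/s and contact force between mic_medium and the fingers above 1 N and contact force between mic_medium and ring below 0.1 N and contact force between mic_medium and case below 0.1 N and contact force between mic_medium and rack below 0.1 N and contact force between mic_medium and vblock below 0.1 N and x of cover in the frame of case_bay between -0.035 and 0.035 m and y of cover in the frame of case_bay between -0.05 and 0.05 m and z of cover in the frame of case_bay below 0.006 m and angle between cover's own z axis and vertical below 0.1 rad and distance of ring from where it was at the start of the episode below 0.01 m and distance of each of mic_small, mic_large from where it was at the start of the episode below 0.015 m and distance of each of vblock, caliper, pencil_cup, gauge_blocks, small_ring, extension from where it was at the start of the episode below 0.02 m); the arm keeps its last pose, push and grip.
It fails at once if the micrometer touches the ring (contact force between mic_medium and ring above 0.3 N).
It fails at once if the micrometer touches the case (contact force between mic_medium and case above 0.3 N).
It fails at once if the ring is shifted more than 10 mm (distance of ring from where it was at the start of the episode above 0.01 m).
It fails at once if the cover is dropped (falls free from more than about 25 mm) (linear speed of cover above 0.7 m/s and contact force between cover and the fingers below 0.1 N).
It fails at once if another micrometer is moved more than 15 mm, or a bystander more than 20 mm (distance of any of mic_small, mic_large from where it was at the start of the episode above 0.015 m or distance of any of vblock, caliper, pencil_cup, gauge_blocks, small_ring, extension from where it was at the start of the episode above 0.02 m).
It also fails if it takes over 59 s, if anything falls off the work surface, if the arm or the gripper's body presses on something with over 40 N, if the wrist force passes 120 N, or if a joint passes its speed limit or range.

## Working session

There is one attempt and no reset: what is moved stays moved. The work goes in short steps, Python scripts to look and compute and a tool call to move; the robot and the scene stay as the last step left them, time stands still between calls to the robot, and variables do not carry over. Pictures are saved under pics/ and viewed, at most 10 in all, crops included, and the job is handed in when it is done.

Besides the shell and the picture viewer there is one more tool, called after "Request:" as name(argument=value, ...), one argument or row to a line, values as JSON. send_rows: Moves the arm, as the interface text tells. Its arguments: {"type":"object","properties":{"targets":{"type":"array"},"fingers":{"type":"number"},"newtons":{"type":"number"}},"required":["targets"]}

```bash
mkdir -p pics; ls
python3 - <<'E'
from plant import *
import cv2,numpy as np
print(get_state())
for n in("top","side"):
    s=snapshot(n); cv2.imwrite(f"pics/{n}0.png",s["img"]); np.savez(f"{n}0.npz",**s)
    print(n,s["fx"],s["fy"],s["cx"],s["cy"],np.round(s["cam_to_world"],3).tolist())
E
```

```text
pics
{'clock': 0.0, 'q': array([-1.19619306,  0.68996664, -0.19450501,  1.56631869,  0.15730457,
        0.90251733, -0.21508773]), 'qd': array([ 7.31547529e-04, -7.00621850e-05,  7.32774354e-04,  2.69334426e-03,
       -1.07772026e-03, -1.47589553e-03, -1.46023163e-03]), 'joint_torque': array([-1.65541455e-04, -5.27570128e+01, -1.26679871e+00, -1.53426629e+01,
       -5.25793608e-02,  6.72435388e-03,  1.78283722e-04]), 'tool_pos': array([0.20873365, 0.58839523, 0.20882744]), 'eef_rot': array([ 1.69534019e-01,  9.85523916e-01, -9.05516652e-04, -8.23650730e-05]), 'contact_force': array([ 0.14153419,  0.21670385, -0.11402431]), 'moment': array([0.03501437, 0.03751177, 0.00879895]), 'finger_force': 0.0, 'opening': 1.0036780265640473}
top 367.94944390369534 367.94944390369534 263.33782026665506 194.1655775094117 [[-0.027, -0.981, 0.193, 0.393], [-0.999, 0.034, 0.035, 0.02], [-0.041, -0.192, -0.98, 0.969], [0.0, 0.0, 0.0, 1.0]]
side 409.9202880000333 409.9202880000333 252.5802268022367 195.59540042996673 [[0.797, -0.312, 0.517, 0.021], [-0.603, -0.445, 0.662, -0.635], [0.024, -0.839, -0.543, 0.627], [0.0, 0.0, 0.0, 1.0]]
```

View pics/top0.png

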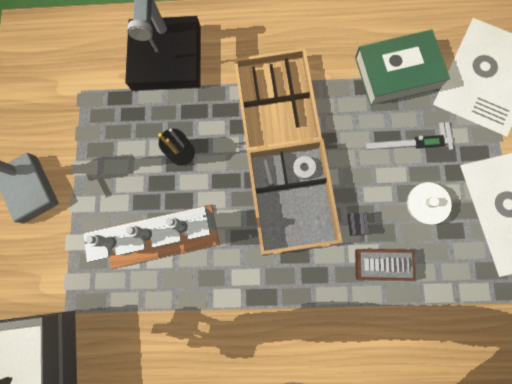

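View pics/side0.png

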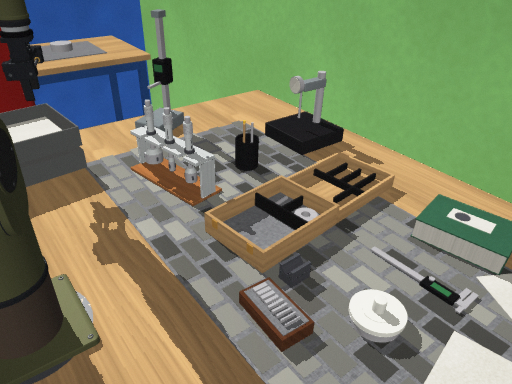

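Run:
```python
import cv2,numpy as np
a=cv2.imread("pics/side0.png")[90:215,120:230]; b=cv2.imread("pics/top0.png")[190:275,75:225]
a=cv2.resize(a,None,fx=4.5,fy=4.5,interpolation=cv2.INTER_CUBIC); cv2.imwrite("pics/a.png",a)
b=cv2.resize(b,None,fx=5,fy=5,interpolation=cv2.INTER_CUBIC); cv2.imwrite("pics/b.png",b)
c=cv2.imread("pics/top0.png")[125:260,235:455]; cv2.imwrite("pics/c.png",cv2.resize(c,None,fx=3.5,fy=3.5,interpolation=cv2.INTER_CUBIC))
```

```text
(no output)
```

View pics/a.png

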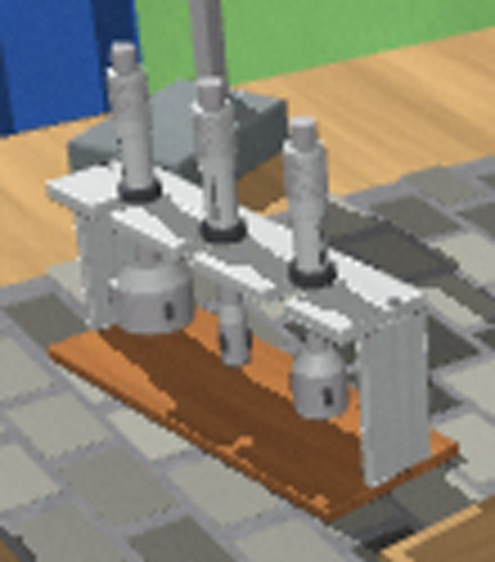

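View pics/b.png

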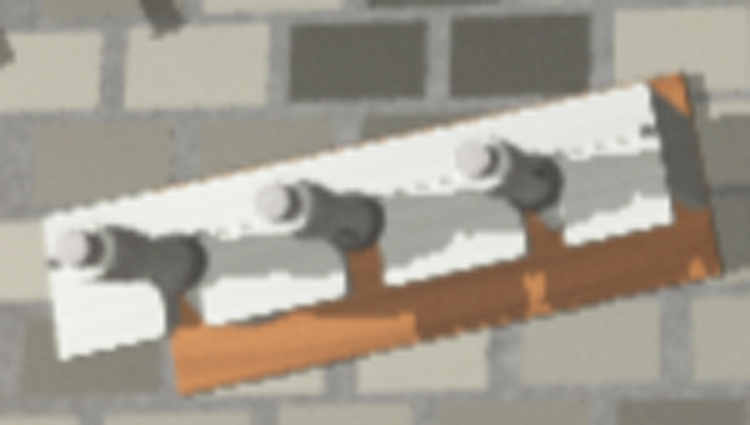

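View pics/c.png

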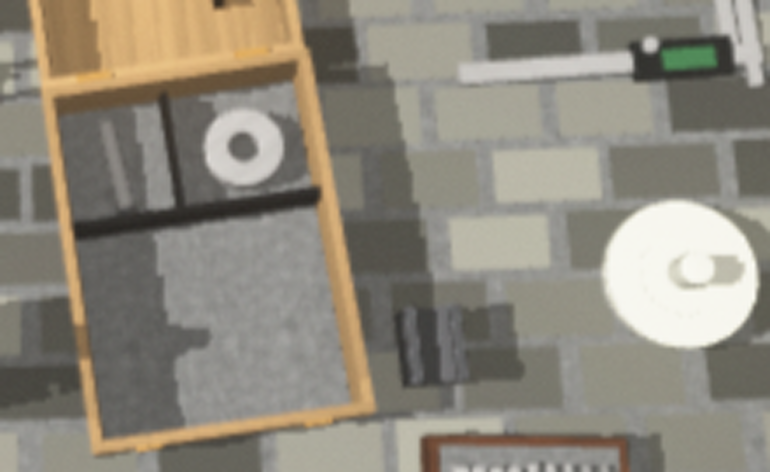

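The middle-sized head is the right-hand micrometer, the one nearest the case: ratchet top at about (170,222) in the top view and (187,117) in the side view. In the top view the cover is at (430,203) and the front bay at (295,215).

```bash
cat > h.py <<'E'
import numpy as np,cv2
def ray(s,uv):
    T=np.asarray(s["cam_to_world"]); u,v=uv
    d=T[:3,:3]@np.array([(u-s["cx"])/s["fx"],(v-s["cy"])/s["fy"],1.]); return T[:3,3],d/np.linalg.norm(d)
def plane(s,uv,z):
    o,d=ray(s,uv); return o+d*(z-o[2])/d[2]
def tri(s1,p1,s2,p2):
    A=[];b=[]
    for s,p in((s1,p1),(s2,p2)):
        o,d=ray(s,p); P=np.eye(3)-np.outer(d,d); A.append(P); b.append(P@o)
    return np.linalg.solve(A[0]+A[1],b[0]+b[1])
def disc(s,roi,thr=195):
    u0,v0,u1,v1=roi; g=s["img"][v0:v1,u0:u1].min(2)
    m=(g>thr).astype(np.uint8); c=max(cv2.findContours(m,0,1)[0],key=cv2.contourArea)
    e=cv2.fitEllipse(cv2.convexHull(c)); return np.array(e[0])+[u0,v0],e[1]
E
python3 - <<'E'
from h import *
t=dict(np.load("top0.npz")); s=dict(np.load("side0.npz"))
np.set_printoptions(precision=4,suppress=True)
B=lambda p:(p[0]/5+75-.4,p[1]/5+190-.4)
C=lambda p:(p[0]/3.5+235-.36,p[1]/3.5+125-.36)
A=lambda p:(p[0]/4.5+120-.4,p[1]/4.5+90-.4)
print("rack",[plane(t,B(p),.125)[:2] for p in((45,220),(648,85),(672,222),(62,358))])
print("ratchets top",[plane(t,B(p),.225)[:2] for p in((75,249),(278,204),(477,159))])
print("ratchets side",[plane(s,A(p),.225)[:2] for p in((125,47),(212,83),(303,122))], tri(t,B((477,159)),s,A((303,122))))
print("side rack corner TR",[plane(s,A(p),.125)[:2] for p in ((425,300),(48,188))])
print("case",[plane(t,C(p),.058)[:2] for p in((97,452),(375,408),(42,92),(303,50))])
print("partition",[plane(t,C(p),.048)[:2] for p in((76,228),(318,193))])
for n,c,r in(("top",t,(395,170,460,235)),("side",s,(335,280,420,350))):
    e,ax=disc(c,r); print(n,e,ax,plane(c,e,.032))
print("knob",plane(t,C((698,267)),.061), plane(s,(379,294),.061))
E
```

```text
rack [array([0.4803, 0.4733]), array([0.5348, 0.1897]), array([0.4704, 0.1783]), array([0.4165, 0.4609])]
ratchets top [array([0.4577, 0.4062]), array([0.4736, 0.3224]), array([0.4895, 0.2402])]
ratchets side [array([0.4591, 0.4119]), array([0.4754, 0.328 ]), array([0.49  , 0.2457])] [0.4883 0.2401 0.2273]
side rack corner TR [array([0.5309, 0.1872]), array([0.4144, 0.4582])]
case [array([0.4243, 0.0594]), array([ 0.4492, -0.1354]), array([0.6883, 0.0932]), array([ 0.7129, -0.1004])]
partition [array([0.5868, 0.071 ]), array([ 0.6067, -0.1063])]
top [429.0281 203.0236] (40.73881530761719, 44.259544372558594) [ 0.5404 -0.3657  0.032 ]
side [377.8506 311.0681] (40.77644348144531, 60.311466217041016) [ 0.5393 -0.3639  0.032 ]
knob [ 0.5407 -0.3665  0.061 ] [ 0.5492 -0.3519  0.061 ]
```

```bash
cat > w.py <<'E'
import sys,json,numpy as np
from plant import *
from scipy.spatial.transform import Rotation as R
def rows(wps,note=""):
    """wps: (x,y,z,tool-y angle deg) -> shift/turn in send_rows units from the present pose"""
    s=get_state(); R0=R.from_quat(s["eef_rot"])
    print("t",round(float(s["clock"]),2),"pos",np.round(s["tool_pos"],4),"open",round(float(s["opening"]),3),"ff",s["finger_force"])
    for x,y,z,a in wps:
        c,sn=np.cos(np.radians(a)),np.sin(np.radians(a))
        Rt=R.from_matrix(np.array([[-sn,c,0],[c,sn,0],[0,0,-1.]]))
        d=R0.inv().apply(np.array([x,y,z])-s["tool_pos"])/.3
        print(np.round(d,4).tolist(),np.round((R0.inv()*Rt).as_rotvec()/np.pi,4).tolist())
if __name__=="__main__": rows(json.loads(sys.argv[1]))
E
python3 w.py '[[0.36,0.3,0.32,35],[0.42,0.1,0.32,0],[0.54,-0.12,0.3,0],[0.54,-0.365,0.15,0]]'
```

```text
t 0.1 pos [0.2088 0.5885 0.2089] open 1.001 ff 0.0
[-0.7966, -0.7385, -0.369] [-0.0005, 0.0002, 0.1971]
[-1.2079, -1.3, -0.3681] [-0.0004, 0.0003, 0.3915]
[-1.83, -1.8573, -0.3005] [-0.0004, 0.0003, 0.3915]
[-2.1028, -2.6263, 0.2008] [-0.0004, 0.0003, 0.3915]
```

Request:
send_rows(
  targets=[
    [[-0.4,-0.37,-0.37],[0,0,0.1]],
    [[-0.4,-0.37,-0.37],[0,0,0.1]],
    [[-0.4,-0.37,-0.37],[0,0,0.1]],
    [[-0.8,-0.9,-0.37],[0,0,0.2]],
    [[-0.8,-0.9,-0.37],[0,0,0.2]],
    [[-0.8,-0.9,-0.37],[0,0,0.2]],
    [[-0.8,-0.9,-0.37],[0,0,0.2]],
    [[-0.8,-0.9,-0.37],[0,0,0.2]],
  ],
  fingers=0.6,
  newtons=20,
)

```text
clock: 1.1
tool_pos: [0.3452, 0.2529, 0.3206]
eef_rot: [0.467, 0.884, -0.0, 0.0]
contact_force: [0.7, 1.2, -1.1]
opening: 0.6
finger_force: 0.0
```

```bash
python3 w.py '[[0.42,0.1,0.32,0],[0.5,-0.05,0.3,0],[0.54,-0.365,0.15,0]]'
```

```text
t 1.1 pos [0.3452 0.2529 0.3206] open 0.6 ff 0.0
[-0.5616, -0.0809, 0.0024] [-0.0, 0.0001, 0.1904]
[-1.1249, -0.142, 0.0692] [-0.0, 0.0001, 0.1904]
[-2.0676, -0.6229, 0.5697] [-0.0, 0.0001, 0.1904]
```

Request:
send_rows(
  targets=[
    [[-0.5,-0.08,0],[0,0,0.19]],
    [[-0.5,-0.08,0],[0,0,0.19]],
    [[-0.5,-0.08,0],[0,0,0.19]],
    [[-1,-0.14,0],[0,0,0.19]],
    [[-1,-0.14,0],[0,0,0.19]],
    [[-1,-0.14,0],[0,0,0.19]],
    [[-1,-0.14,0],[0,0,0.19]],
  ],
)

```text
clock: 1.98
tool_pos: [0.481, -0.0168, 0.3201]
eef_rot: [0.706, 0.708, -0.0, 0.0]
contact_force: [-0.1, 0.8, -0.0]
opening: 0.604
finger_force: 0.0
```

```bash
python3 w.py '[[0.54,-0.23,0.25,0],[0.54,-0.365,0.12,0]]'
```

```text
t 1.98 pos [ 0.481  -0.0168  0.3201] open 0.604 ff 0.0
[-0.7113, 0.1944, 0.2339] [-0.0, 0.0001, 0.001]
[-1.1612, 0.193, 0.6673] [-0.0, 0.0001, 0.001]
```

Request:
send_rows(
  targets=[
    [[-1,0.195,0.23],[0,0,0]],
    [[-1,0.195,0.23],[0,0,0]],
    [[-1,0.195,0.23],[0,0,0]],
    [[-1,0.195,0.23],[0,0,0]],
    [[-1,0.195,0.23],[0,0,0]],
    [[-1,0.195,0.23],[0,0,0]],
    [[-1,0.195,0.23],[0,0,0]],
  ],
)

```text
clock: 2.85
tool_pos: [0.5412, -0.3128, 0.251]
eef_rot: [0.704, 0.71, 0.001, -0.001]
contact_force: [0.6, 0.3, -1.0]
opening: 0.598
finger_force: 0.0
```

```bash
python3 w.py '[[0.54,-0.365,0.12,0],[0.54,-0.365,0.039,0]]'
```

```text
t 2.85 pos [ 0.5412 -0.3128  0.251 ] open 0.598 ff 0.0
[-0.1751, -0.0053, 0.4363] [-0.0001, -0.001, 0.0026]
[-0.176, -0.0052, 0.7063] [-0.0001, -0.001, 0.0026]
```

Request:
send_rows(
  targets=[
    [[-0.176,-0.005,0.2],[0,0,0]],
    [[-0.176,-0.005,0.4],[0,0,0]],
    [[-0.176,-0.005,0.5],[0,0,0]],
    [[-0.176,-0.005,0.55],[0,0,0]],
    [[-0.176,-0.005,0.6],[0,0,0]],
    [[-0.176,-0.005,0.65],[0,0,0]],
    [[-0.176,-0.005,0.69],[0,0,0]],
    [[-0.176,-0.005,0.705],[0,0,0]],
    [[-0.176,-0.005,0.705],[0,0,0]],
  ],
)

```text
clock: 3.98
tool_pos: [0.5388, -0.3693, 0.0401]
eef_rot: [0.705, 0.709, 0.0, 0.0]
contact_force: [0.2, 0.9, -0.0]
opening: 0.596
finger_force: 0.0
```

Run:
```python
from h import *
from w import *
for n in("top","side"):
    s=snapshot(n); im=s["img"]
    c=im[150:260,370:490] if n=="top" else im[230:380,310:450]
    cv2.imwrite(f"pics/g{n}.png",cv2.resize(c,(400,400)))
cv2.imwrite("pics/g.png",np.hstack([cv2.imread(f"pics/g{n}.png") for n in("top","side")]))
rows([(.54,-.365,.039,0)])
```

```text
t 4.08 pos [ 0.539  -0.3695  0.0405] open 0.599 ff 0.0
[0.0151, 0.0033, 0.0051] [0.0002, 0.0001, 0.0015]
```

View pics/g.png

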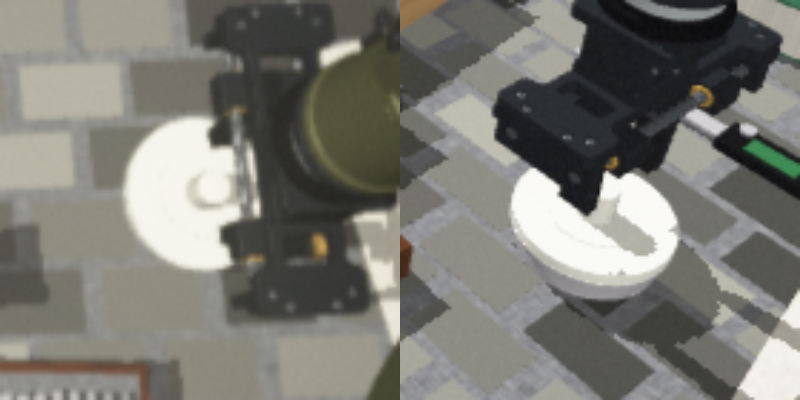

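The fingers straddle the knob (about (213,188) in the left crop) but sit about 4.5 mm too far right. I'll correct that, then close.

Request:
send_rows(
  targets=[
    [[0.015,0.003,0.004],[0,0,0]],
    [[0.015,0.003,0.004],[0,0,0]],
    [[0.015,0.003,0.004],[0,0,0]],
  ],
)

```text
clock: 4.45
tool_pos: [0.5398, -0.3646, 0.039]
eef_rot: [0.705, 0.709, 0.0, 0.0]
contact_force: [0.6, -0.5, -0.1]
opening: 0.603
finger_force: 0.0
```

Request:
send_rows(
  targets=[
    [[0,0,0],[0,0,0]],
    [[0,0,0],[0,0,0]],
    [[0,0,0],[0,0,0]],
    [[0,0,0],[0,0,0]],
    [[0,0,0],[0,0,0]],
    [[0,0,0],[0,0,0]],
  ],
  fingers=0,
  newtons=20,
)

```text
clock: 5.2
tool_pos: [0.5396, -0.3647, 0.0389]
eef_rot: [0.705, 0.709, 0.0, -0.0]
contact_force: [-0.1, -0.5, 0.1]
opening: 0.002
finger_force: 0.0
```

Request:
send_rows(
  targets=[
    [[0,0,-0.02],[0,0,0]],
    [[0,0,-0.04],[0,0,0]],
    [[0,0,-0.07],[0,0,0]],
    [[0,0,-0.13],[0,0,0]],
    [[0,0,-0.2],[0,0,0]],
    [[0,0,-0.3],[0,0,0]],
    [[0,0,-0.38],[0,0,0]],
    [[0,0,-0.38],[0,0,0]],
    [[0,0,-0.38],[0,0,0]],
  ],
)

```text
clock: 6.32
tool_pos: [0.5392, -0.3643, 0.1525]
eef_rot: [0.705, 0.709, 0.0, -0.0]
contact_force: [0.1, -0.1, -0.4]
opening: 0.008
finger_force: 0.0
```

Run:
```python
from h import *
from w import *
for n in("top","side"):
    s=snapshot(n); cv2.imwrite(f"pics/l{n}.png",s["img"]); np.savez(f"l{n}.npz",**s)
rows([(.521,-.027,.153,0),(.521,-.027,.06,0),(.521,-.027,.027,0)])
```

```text
t 6.42 pos [ 0.5389 -0.3641  0.1518] open 0.008 ff 0.0
[1.124, -0.0542, -0.0026] [-0.0006, -0.0004, 0.0016]
[1.1236, -0.0537, 0.3074] [-0.0006, -0.0004, 0.0016]
[1.1235, -0.0535, 0.4174] [-0.0006, -0.0004, 0.0016]
```

View pics/lside.png

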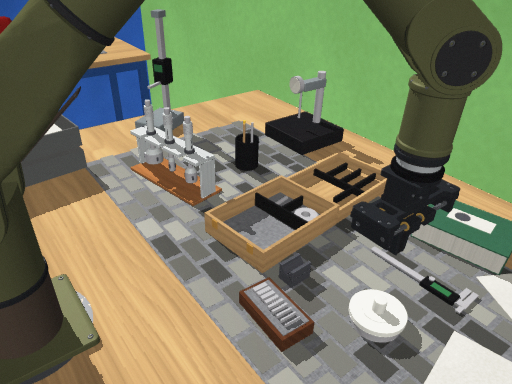

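```bash
cat >> h.py <<'E'
def proj(s,p):
    T=np.linalg.inv(s["cam_to_world"]); q=T[:3,:3]@np.asarray(p)+T[:3,3]
    return np.array([s["fx"]*q[0]/q[2]+s["cx"],s["fy"]*q[1]/q[2]+s["cy"]])
E
python3 - <<'E'
from h import *
t=dict(np.load("ltop.npz")); s=dict(np.load("lside.npz"))
for n,c,r in(("top",t,(395,170,460,235)),("side",s,(335,280,420,350))):
    e,ax=disc(c,r); print(n,e,ax,plane(c,e,.032))
o=[]
for n,c,(u,v,w) in(("t",t,(380,140,110)),("s",s,(330,170,150))):
    im=c["img"].copy(); p=proj(c,(.539,-.364,.152)); print(p, proj(c,(.54,-.365,.061)))
    k=400/w
    crop=cv2.resize(im[v:v+w,u:u+w],(400,400),interpolation=cv2.INTER_CUBIC)
    for P,col in((p,(0,0,255)),(proj(c,(.54,-.365,.061)),(255,0,0)),(proj(c,(.54,-.365,.033)),(0,200,0))):
        cv2.drawMarker(crop,tuple(int(a) for a in (P-[u,v])*k),col,0,14,1)
    o.append(crop)
cv2.imwrite("pics/cmp.png",np.hstack(o))
E
```

```text
top [429.05355453 203.10499954] (40.43711471557617, 44.2752685546875) [ 0.54023177 -0.36578068  0.032     ]
side [377.61100388 311.11470985] (40.96737289428711, 60.86793518066406) [ 0.53887012 -0.36371326  0.032     ]
[449.98602486 194.55837041] [433.46478185 201.22194829]
[390.99836218 263.31328072] [381.54918973 300.46163862]
```

View pics/cmp.png

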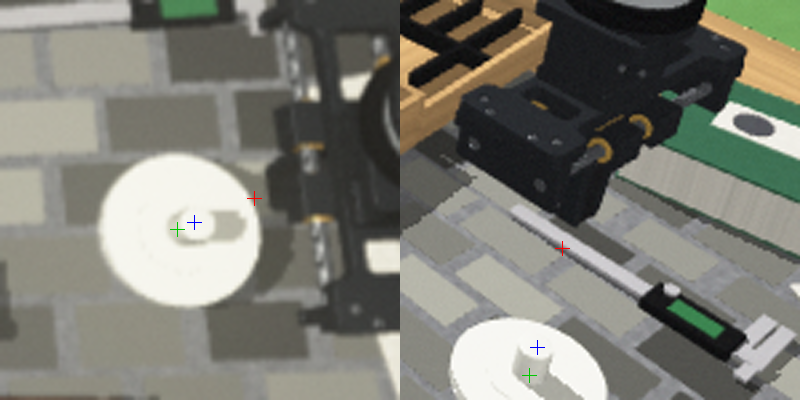

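Run:
```python
from h import *
from plant import *
t=dict(np.load("ltop.npz")); s=dict(np.load("lside.npz"))
for a,b in(((455,192.5),(401,251.5)),((455,191),(403,252))):print(tri(t,a,s,b), proj(t,tri(t,a,s,b)),proj(s,tri(t,a,s,b)))
print(get_state()["q"])
# zoomed crop, shut fingers only
o=[]
for c,(u,v) in((t,(440,165)),(s,(370,215))):
    o.append(cv2.resize(c["img"][v:v+50,u:u+50],(400,400),interpolation=cv2.INTER_CUBIC))
cv2.imwrite("pics/tip.png",np.clip(np.hstack(o).astype(float)*1.8,0,255))
```

```text
[ 0.54291065 -0.36789785  0.17744473] [457.00245167 190.44895695] [397.48101172 252.35524465]
[ 0.54670186 -0.36944311  0.1754596 ] [457.0685977  188.88976603] [399.37107711 252.88297212]
[ 0.42633702  0.79766814  0.18450151  1.54777524 -0.18159274  0.81526836
  0.68637214][ WARN:0@0.691] global loadsave.cpp:1063 imwrite_ Unsupported depth image for selected encoder is fallbacked to CV_8U.
```

View pics/tip.png

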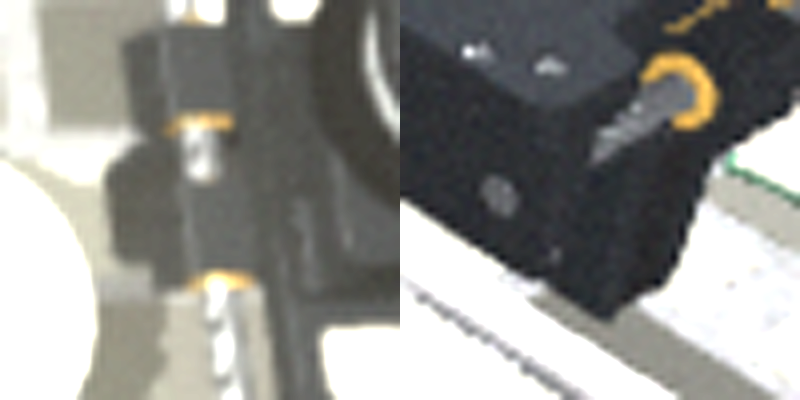

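Run:
```python
from h import *
t=dict(np.load("ltop.npz")); s=dict(np.load("lside.npz"))
for z in(.0405,.0505,.0605,.0705):
    P=[proj(s,(.539-.0264-d,-.3695+y,z)) for d in(0,.012) for y in(-.009,.009)]
    print(z,[ ((p-[310,230])/[.35,.375]+[400,0]).round().tolist() for p in P])
    P=[proj(t,(.539-.0264-d,-.3695+y,z)) for d in(0,.012) for y in(-.009,.009)]
    print('  top',[ ((p-[370,150])/[.3,.275]).round().tolist() for p in P])
for z in(.152,.162,.172,.182):
    print(z,[(( proj(s,(.539-d,-.364+y,z))-[370,215])*8+[400,0]).round().tolist() for d in(0,.012) for y in(-.009,.009)])
    print('  top',[(( proj(t,(.539+d,-.364+y,z))-[440,165])*8).round().tolist() for d in(-.012,.012) for y in(-.009,.009)])
```

```text
0.0405 [[588.0, 239.0], [566.0, 222.0], [576.0, 248.0], [553.0, 230.0]]
  top [[223.0, 230.0], [198.0, 231.0], [225.0, 247.0], [200.0, 248.0]]
0.0505 [[591.0, 229.0], [568.0, 212.0], [579.0, 237.0], [556.0, 220.0]]
  top [[228.0, 228.0], [204.0, 229.0], [230.0, 246.0], [206.0, 246.0]]
0.0605 [[594.0, 219.0], [571.0, 202.0], [582.0, 227.0], [559.0, 210.0]]
  top [[234.0, 226.0], [209.0, 227.0], [236.0, 244.0], [211.0, 244.0]]
0.0705 [[597.0, 209.0], [574.0, 192.0], [585.0, 217.0], [562.0, 200.0]]
  top [[240.0, 224.0], [215.0, 225.0], [242.0, 242.0], [217.0, 242.0]]
0.152 [[603.0, 410.0], [534.0, 363.0], [568.0, 433.0], [499.0, 385.0]]
  top [[118.0, 278.0], [52.0, 280.0], [107.0, 193.0], [42.0, 195.0]]
0.162 [[613.0, 375.0], [543.0, 328.0], [578.0, 397.0], [508.0, 350.0]]
  top [[136.0, 271.0], [69.0, 274.0], [124.0, 185.0], [58.0, 188.0]]
0.172 [[623.0, 339.0], [553.0, 293.0], [588.0, 361.0], [517.0, 315.0]]
  top [[153.0, 265.0], [85.0, 267.0], [142.0, 178.0], [74.0, 180.0]]
0.182 [[634.0, 302.0], [562.0, 257.0], [598.0, 325.0], [527.0, 278.0]]
  top [[171.0, 258.0], [103.0, 260.0], [160.0, 170.0], [91.0, 172.0]]
```

The picture shows the visible fingertips about 30 mm above the reported TCP, and x and y agree. That explains the miss: the tips were at 0.069, above the knob top at 0.061. I'll treat the true tip as z + 0.030, go down carefully and check force and image.

Request:
send_rows(
  targets=[
    [[0,0,0.1],[0,0,0]],
    [[0,0,0.2],[0,0,0]],
    [[0,0,0.25],[0,0,0]],
    [[0,0,0.3],[0,0,0]],
    [[0,0,0.34],[0,0,0]],
    [[0,0,0.36],[0,0,0]],
    [[0,0,0.38],[0,0,0]],
    [[0,0,0.4],[0,0,0]],
    [[0,0,0.42],[0,0,0]],
    [[0,0,0.42],[0,0,0]],
  ],
  fingers=0.6,
)

```text
clock: 7.68
tool_pos: [0.5393, -0.3645, 0.0264]
eef_rot: [0.705, 0.709, -0.0, -0.0]
contact_force: [-0.6, -0.0, -0.5]
opening: 0.604
finger_force: 0.0
```

Run:
```python
from h import *
from w import *
o=[]
for n in("top","side"):
    s=snapshot(n); im=s["img"]
    c=im[150:260,370:490] if n=="top" else im[230:380,310:450]
    o.append(cv2.resize(c,(400,400),interpolation=cv2.INTER_CUBIC))
cv2.imwrite("pics/g2.png",np.hstack(o))
rows([(.54,-.365,.009,0)]); print(get_state()["contact_force"])
```

```text
t 7.78 pos [ 0.5397 -0.3648  0.0269] open 0.599 ff 0.0
[-0.0008, 0.0011, 0.0598] [0.0, 0.0, 0.0015]
[0.12842307 0.03298533 0.31388596]
```

View pics/g2.png

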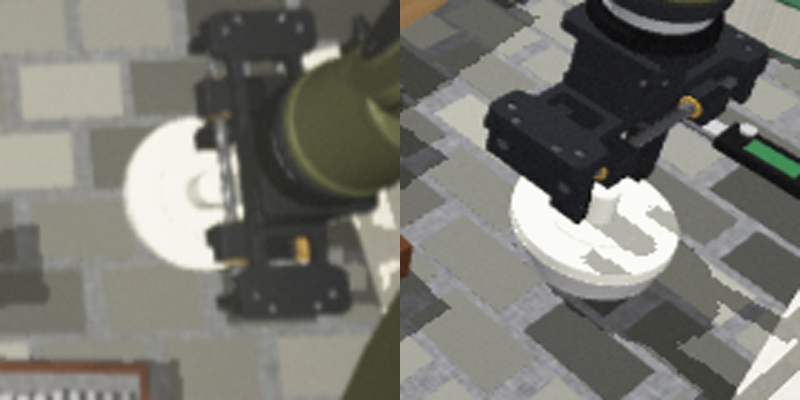

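I've now viewed all ten pictures, so everything from here is numeric. This one shows the finger tip just beside the knob at (575,218) in the right crop, still too high. I'll go down 17 mm more.

Request:
send_rows(
  targets=[
    [[0,0,0.01],[0,0,0]],
    [[0,0,0.02],[0,0,0]],
    [[0,0,0.03],[0,0,0]],
    [[0,0,0.04],[0,0,0]],
    [[0,0,0.05],[0,0,0]],
    [[0,0,0.055],[0,0,0]],
    [[0,0,0.055],[0,0,0]],
  ],
)

```text
clock: 8.65
tool_pos: [0.5395, -0.3646, 0.0102]
eef_rot: [0.705, 0.709, 0.0, -0.0]
contact_force: [-0.3, -1.0, 0.1]
opening: 0.596
finger_force: 0.0
```

Request:
send_rows(
  targets=[
    [[0,0,0],[0,0,0]],
    [[0,0,0],[0,0,0]],
    [[0,0,0],[0,0,0]],
    [[0,0,0],[0,0,0]],
    [[0,0,0],[0,0,0]],
  ],
  fingers=0,
  newtons=20,
)

```text
clock: 9.28
tool_pos: [0.5397, -0.3648, 0.0105]
eef_rot: [0.705, 0.709, 0.0, 0.0]
contact_force: [-0.3, -0.2, 0.4]
opening: 0.263
finger_force: 20.0
```

Request:
send_rows(
  targets=[
    [[0,0,-0.02],[0,0,0]],
    [[0,0,-0.04],[0,0,0]],
    [[0,0,-0.07],[0,0,0]],
    [[0,0,-0.13],[0,0,0]],
    [[0,0,-0.2],[0,0,0]],
    [[0,0,-0.3],[0,0,0]],
    [[0,0,-0.36],[0,0,0]],
    [[0,0,-0.36],[0,0,0]],
  ],
)

```text
clock: 10.28
tool_pos: [0.5406, -0.3655, 0.1204]
eef_rot: [0.705, 0.709, 0.0, 0.002]
contact_force: [0.2, -0.4, -1.1]
opening: 0.266
finger_force: 20.0
```

Run:
```python
from w import *
rows([(.521,-.027,.12,7.3)])
```

```text
t 10.28 pos [ 0.5406 -0.3655  0.1204] open 0.266 ff 19.999987157061696
[1.1285, -0.06, -0.001] [0.0009, 0.0007, -0.039]
```

Request:
send_rows(
  targets=[
    [[0.05,-0.003,0],[0,0,-0.01]],
    [[0.15,-0.01,0],[0,0,-0.02]],
    [[0.28,-0.02,0],[0,0,-0.03]],
    [[0.42,-0.025,0],[0,0,-0.039]],
    [[0.56,-0.03,0],[0,0,-0.039]],
    [[0.7,-0.04,0],[0,0,-0.039]],
    [[0.84,-0.045,0],[0,0,-0.039]],
    [[0.94,-0.05,0],[0,0,-0.039]],
    [[0.98,-0.055,0],[0,0,-0.039]],
    [[1,-0.06,0],[0,0,-0.039]],
    [[1,-0.06,0],[0,0,-0.039]],
  ],
)

```text
clock: 11.65
tool_pos: [0.5199, -0.0656, 0.1183]
eef_rot: [0.661, 0.75, -0.0, 0.0]
contact_force: [-0.4, -0.8, -1.8]
opening: 0.263
finger_force: 20.0
```

Run:
```python
from h import *
from w import *
for n in("top","side"):
    s=snapshot(n); np.savez(f"r{n}.npz",**s)
rows([(.521,-.027,.12,7.3),(.521,-.027,-.002,7.3)]); print(get_state()["contact_force"])
# bare ring: bright-ish grey, list round contours near expected place
for n,e in(("top",(429,203)),("side",(378,313))):
    s=dict(np.load(f"r{n}.npz")); im=s["img"]; u,v=e
    g=cv2.cvtColor(im,cv2.COLOR_BGR2GRAY)[v-30:v+30,u-32:u+32]
    print(n); print("\n".join(" ".join(f"{x:3d}" for x in r[::3]) for r in g[::3]))
```

```text
t 11.75 pos [ 0.5202 -0.0663  0.1184] open 0.263 ff 19.99995656311512
[0.1296, 0.0191, -0.0054] [0.0, 0.0003, -0.0006]
[0.1299, 0.0191, 0.4013] [0.0, 0.0003, -0.0006]
[-1.5772461  -0.08344244 -1.30252424]
top
184 181 166 111  86  79  79  78  80  79  79  80 111 116 122 147 113  94  94  96  96  94
131 120 120 110  92  79  79  80  80  79  78  80  85 115 119 148 131  94  95  94  94  95
145 122 145 114  95  81  78  79  78  80  79  82  99 117 116 145 141  95  96  95  97  97
147 103 149 101  98  93  95  96 121 115  97 104 140 148 149 146 144 143 144 143 151 154
120  82 111 121 109  80  81  80 109 154 162 162 177 174 177 180 180 180 180 181 180 153
117  80  85 116 107  78  78 119 139 204 209 206 208 183 130 126 164 164 162 164 155 107
116  81  77 102  83  79 128 140 139 163 208 184 141 138 139 130 122 121 121 121 120 111
 85  76  78  78  77 101 139 137 136 141 183 130 135 139 139 136 127 120 121 121 123 116
 92  79  77  77  77 134 138 137 137  83  99  89  89 130 136 138 135 120 120 122 122 117
 89  78  77  87  83 136 137 136  90  80  96  98  85  84 137 139 136 113 105 102 100  97
 76 118 102
[... 1933 characters left out ...]
  79  88  95 116 120 120 115 112  73  80  61  66  84 106 116 118 119 118 123 149 136
 80  81  91  97 109 118 123 115 116 118 119 112 111 112 116 116 114 117 119 111 110 171
128 130  93 101 112 115 189 193 116 113 116 115 117 116 118 116 111 115 119  99  98 107
128  77  74 102 121 116 124 132 195 125 117 115 114 113 115 117 115 123 119 102 100  97
 73  75  74  75 113 120 122 128 129 132 135 127 117 117 118 136 130 126 104  99 100  98
 73  73  73  74  77 116 127 126 128 133 134 134 132 138 137 136 129 120  99 101  99  99
 75  74  70  76  72  74 110 131 133 132 132 134 137 138 133 134 126  85  78  90  98  99
 74  74  72  80 126 131 133  83 116 136 136 137 139 138 131 143  77  73  75  81  83 100
```

Request:
send_rows(
  targets=[
    [[0.07,0.01,0],[0,0,0]],
    [[0.13,0.019,0],[0,0,0]],
    [[0.13,0.019,0.08],[0,0,0]],
    [[0.13,0.019,0.17],[0,0,0]],
    [[0.13,0.019,0.25],[0,0,0]],
    [[0.13,0.019,0.31],[0,0,0]],
    [[0.13,0.019,0.35],[0,0,0]],
    [[0.13,0.019,0.37],[0,0,0]],
    [[0.13,0.019,0.385],[0,0,0]],
    [[0.13,0.019,0.395],[0,0,0]],
    [[0.13,0.019,0.395],[0,0,0]],
  ],
)

```text
clock: 13.12
tool_pos: [0.521, -0.0253, 0.0]
eef_rot: [0.661, 0.751, 0.0, 0.0]
contact_force: [-0.2, 0.1, -0.2]
opening: 0.27
finger_force: 20.0
```

Run:
```python
from h import *
from w import *
rows([(.521,-.027,-.003,7.3)]); print(get_state()["contact_force"])
for n,e,r in(("top",(0,0),(260,180,335,245)),("side",(0,0),(215,190,315,255))):
    s=snapshot(n)
    c,ax=disc(s,r,190); print(n,c,ax,plane(s,c,.019))
```

```text
t 13.12 pos [ 0.521  -0.0253  0.    ] open 0.27 ff 20.000006882473826
[-0.0056, -0.0007, 0.0101] [0.0001, -0.0, 0.0]
[-0.24583694  0.05581235 -0.17786748]Traceback (most recent call last):
  File "<stdin>", line 6, in <module>
  File "h.py", line 14, in disc
    m=(g>thr).astype(np.uint8); c=max(cv2.findContours(m,0,1)[0],key=cv2.contourArea)
                                  ~~~^^^^^^^^^^^^^^^^^^^^^^^^^^^^^^^^^^^^^^^^^^^^^^^^
ValueError: max() iterable argument is empty
```

Request:
send_rows(
  targets=[
    [[0,0,0.005],[0,0,0]],
    [[0,0,0.009],[0,0,0]],
    [[0,0,0.011],[0,0,0]],
    [[0,0,0.011],[0,0,0]],
  ],
)

```text
clock: 13.68
tool_pos: [0.5208, -0.0254, -0.0035]
eef_rot: [0.661, 0.751, -0.0, -0.0]
contact_force: [0.1, 0.1, -0.8]
opening: 0.266
finger_force: 20.0
```

Request:
send_rows(
  targets=[
    [[0,0,0],[0,0,0]],
    [[0,0,0],[0,0,0]],
    [[0,0,0],[0,0,0]],
    [[0,0,0],[0,0,0]],
  ],
  fingers=0.55,
)

```text
clock: 14.18
tool_pos: [0.5209, -0.0254, -0.0034]
eef_rot: [0.661, 0.751, 0.0, 0.0]
contact_force: [-0.6, 0.7, -0.7]
opening: 0.548
finger_force: 0.0
```

Request:
send_rows(
  targets=[
    [[0,0,-0.05],[0,0,0]],
    [[0,0,-0.12],[0,0,0]],
    [[0,0,-0.25],[0,0,0]],
    [[0,0,-0.4],[0,0,0]],
    [[0,0,-0.6],[0,0,0]],
    [[0,0,-0.8],[0,0,0]],
    [[0,0,-0.8],[0,0,0]],
  ],
)

```text
clock: 15.05
tool_pos: [0.5238, -0.0258, 0.2418]
eef_rot: [0.661, 0.751, 0.004, 0.004]
contact_force: [0.3, -0.1, -1.1]
opening: 0.551
finger_force: 0.0
```

Run:
```python
from h import *
from w import *
rows([(.489,.241,.25,10.9)])
for n in("top","side"):
    s=snapshot(n); np.savez(f"p{n}.npz",**s)
    g=s["img"].min(2); print(n,proj(s,(.521,-.027,.019)),g.max())
    u,v=proj(s,(.521,-.027,.019)).astype(int)
    print("\n".join(" ".join(f"{x:3d}" for x in r[::4]) for r in g[v-32:v+32:4,u-40:u+44]))
```

```text
t 15.05 pos [ 0.5238 -0.0258  0.2418] open 0.551 ff 0.0
[0.897, -0.0021, -0.0281] [0.0034, 0.0004, -0.0202]
top [295.31675073 215.59461847] 244
 84  92 101  90  68  67  67  67  66  66  65  62  61  61  59  57  57  52  53  51  49
 83  80  69  50  66  68  69  66  67  65  65  62  63  61  58  56  53  57  53  52  51
 99  32  33  43  67  67  67  67  67  65  64  61  62  61  58  57  55  55  52  50  49
115  96  94  86  66  68  68  66  66  64  64  62  62  59  58  56  56  53  53  52  49
124  97  95  68  68  68  68  67  66  65  61  62  62  60  59  57  55  54  51  52  51
121  93  90  67  69  68  68  66  67  67  66  61  61  61  58  55  56  53  54  52  50
124  92  95  65  68  68  66  66  66  63  64  61  61  60  58  57  53  53  51  51  49
103  87  84  68  67  67  66  67  66  64  63  63  62  58  58  57  55  54  53  53  50
 87  82  75  68  67  67  69  65  64  63  58  48  48  46  44  44  42  40  43  43  44
 75  74  67  68  69  66  67  57  50  49  49  48  47  45  47  45  42  42  42  38  39
 75  73  66  69  66  57  52  49  50  58  64  65  61  57 120  77  56  54  51  52  47
 88  90  68  62  53  53  61  89 
[... 1068 characters left out ...]
 241 207 137 139  16  12  19
 71  77  71 113  90 242 242 242 242 174 182 147 240 242 242 241 145 144 148 110  93
 71  68  74  76  81 120 242 241 241 242 238 160 159 170 241 246  85 138 113  66  74
 70  71  71  70  73  68 112 223 241 241 241 242 157 159 242 114 107  82  71  74  66
 47  66  71  72  67  75  72  79 126 241 241 241 244 182 137 107  70  75  67  72  69
 76  77  69  66  70  68  70  48  65 107 182 182 142 106  72  73  69  69  70  65  69
 77  78  77  58  64  70  73  47  49  70  92 102  93  68  70  67  70  68  66  64  58
 78  78  79  79  47  69  66  72  58  68  70  71  67  67  70  67  66  67  58  84  89
136  79  74  76 140 130  66  63  69  69  69  71  72  68  64  67  68  54  88  53  60
```

Request:
send_rows(
  targets=[
    [[0.1,0,-0.03],[0,0,-0.02]],
    [[0.3,0,-0.03],[0,0,-0.02]],
    [[0.5,0,-0.03],[0,0,-0.02]],
    [[0.65,0,-0.03],[0,0,-0.02]],
    [[0.78,0,-0.03],[0,0,-0.02]],
    [[0.86,0,-0.03],[0,0,-0.02]],
    [[0.897,-0.002,-0.03],[0,0,-0.02]],
    [[0.897,-0.002,-0.03],[0,0,-0.02]],
    [[0.897,-0.002,-0.03],[0,0,-0.02]],
  ],
)

```text
clock: 16.27
tool_pos: [0.4862, 0.2397, 0.2454]
eef_rot: [0.638, 0.77, -0.001, 0.0]
contact_force: [0.0, -1.2, -0.7]
opening: 0.551
finger_force: 0.0
```

Run:
```python
from h import *
from w import *
rows([(.489,.241,.25,10.9),(.489,.241,.142,10.9)])
for n in("top","side"):
    s=snapshot(n); np.savez(f"q{n}.npz",**s)
t=dict(np.load("qtop.npz")); s=dict(np.load("qside.npz"))
for c,r in((t,(262,180,335,245)),(s,(215,190,320,260))):
    try:
        e,ax=disc(c,r,150); print(e,ax,plane(c,e,.019))
    except Exception as x: print(x)
# ring bore + outer: dark bore blob and ring
for n,c,(u,v) in(("top",t,(429,203)),("side",s,(376,313))):
    g=cv2.cvtColor(c["img"],cv2.COLOR_BGR2GRAY)[v-30:v+30,u-32:u+32]
    print(n); print("\n".join(" ".join(f"{x:3d}" for x in r[::2]) for r in g[::2]))
```

```text
t 16.27 pos [0.4862 0.2397 0.2454] open 0.551 ff 0.0
[0.0026, 0.0099, -0.0155] [-0.0002, 0.0004, -0.0007]
[0.003, 0.0102, 0.3445] [-0.0002, 0.0004, -0.0007]
[308.44239044 215.71463013] (62.35077667236328, 68.60444641113281) [ 0.51959493 -0.06085801  0.019     ]
[259.01576996 230.84420776] (29.156692504882812, 43.67063522338867) [ 0.51812768 -0.02787796  0.019     ]
top
189 188 190 188 183 152 134 120 120 119 120 119 118 120 120 119 118 119 118 119 120 125 153 151 113  97  97 100  98  99  98  98
189 189 190 188 185 152 134 118 120 120 118 119 120 119 118 119 119 118 119 119 120 124 149 150 124  97  98  96  98  97  99  99
190 188 190 188 185 158 149 120 119 119 120 119 120 121 120 118 120 118 119 119 119 121 147 156 141  97  97  97  98  98  97  96
189 189 189 188 187 153 147 121 121 120 119 119 120 119 121 120 121 119 119 119 120 121 148 147 146  97  97  98 100  99  99 100
180 181 182 179 177 151 148 129 130 133 131 127 134 135 132 140 141 138 131 138 145 145 150 147 142 129 130 132 128 137 140 140
152 151 149 150 149 147 149 149 151 154 147 146 147 148 149 150 151 149 151 148 156 152 
[... 6256 characters left out ...]
 128 119 115 115 115 117 133 133 131 126 119 100  99  98  96
126 126 125 125 128 126 121  95 117 124 120 122 124 127 128 127 131 131 133 132 131 133 135 129 130 131 124 117  97  96  98  98
125 126 127 125 125 124 124 121  87 120 127 124 125 124 126 132 132 134 132 133 135 134 131 131 132 126 121  96  85  99  96  97
126 126 126 126 127 127 128 127 140  84 107 128 127 127 128 131 130 131 130 131 134 134 132 130 128 123 100  77  75  76  95  97
126 126 126 126 126 116 132 136 132 137  74  85 117 131 129 133 130 132 132 133 133 135 129 129 125  92  67  74  78  78  74  95
126 126 127 126 128 130 128 127 134 132 134 137  75  78  83 113 140 137 136 136 131 131 111  94  79  76  69  66  70  80  78  78
```

Request:
send_rows(
  targets=[
    [[0.003,0.01,0],[0,0,0]],
    [[0.003,0.01,0.08],[0,0,0]],
    [[0.003,0.01,0.16],[0,0,0]],
    [[0.003,0.01,0.22],[0,0,0]],
    [[0.003,0.01,0.27],[0,0,0]],
    [[0.003,0.01,0.31],[0,0,0]],
    [[0.003,0.01,0.335],[0,0,0]],
    [[0.003,0.01,0.345],[0,0,0]],
    [[0.003,0.01,0.345],[0,0,0]],
  ],
)

```text
clock: 17.5
tool_pos: [0.4891, 0.243, 0.1423]
eef_rot: [0.637, 0.771, 0.0, 0.0]
contact_force: [0.7, 0.9, 0.1]
opening: 0.547
finger_force: 0.0
```

Run:
```python
from w import *
rows([(.489,.241,.142,10.9)]); print(get_state()["contact_force"])
```

```text
t 17.5 pos [0.4891 0.243  0.1423] open 0.547 ff 0.0
[-0.0065, -0.0014, 0.0009] [0.0001, -0.0001, -0.0]
[0.67108591 0.92339405 0.13346425]
```

Request:
send_rows(
  targets=[
    [[-0.006,-0.001,0],[0,0,0]],
    [[-0.006,-0.001,0],[0,0,0]],
  ],
)

```text
clock: 17.75
tool_pos: [0.4892, 0.2409, 0.1425]
eef_rot: [0.637, 0.771, 0.0, 0.0]
contact_force: [0.2, 0.1, -0.5]
opening: 0.548
finger_force: 0.0
```

Request:
send_rows(
  targets=[
    [[0,0,0],[0,0,0]],
    [[0,0,0],[0,0,0]],
    [[0,0,0],[0,0,0]],
    [[0,0,0],[0,0,0]],
    [[0,0,0],[0,0,0]],
  ],
  fingers=0,
  newtons=35,
)

```text
clock: 18.38
tool_pos: [0.4895, 0.2413, 0.1423]
eef_rot: [0.637, 0.771, 0.001, 0.0]
contact_force: [1.9, 0.7, -0.4]
opening: 0.26
finger_force: 34.9
```

Request:
send_rows(
  targets=[
    [[0,0,-0.01],[0,0,0]],
    [[0,0,-0.02],[0,0,0]],
    [[0,0,-0.03],[0,0,0]],
    [[0,0,-0.04],[0,0,0]],
    [[0,0,-0.04],[0,0,0]],
  ],
)

```text
clock: 19.0
tool_pos: [0.489, 0.2411, 0.1543]
eef_rot: [0.637, 0.771, 0.0, 0.0]
contact_force: [0.4, -0.1, -3.6]
opening: 0.263
finger_force: 34.8
```

Run:
```python
from h import *
from w import *
s=get_state(); p=s["tool_pos"]; d=np.array([.982,.189,0])
print(s["contact_force"],s["moment"])
rows([tuple(p-.1*d)+(10.9,)])
```

```text
[ 0.37401446 -0.12186816 -3.61029836] [-0.07936197  0.02878705  0.01197209]
t 19.0 pos [0.489  0.2411 0.1543] open 0.263 ff 34.84560697339475
[0.0, -0.3333, -0.0001] [0.0001, -0.0001, -0.0]
```

Request:
send_rows(
  targets=[
    [[0,-0.02,0],[0,0,0]],
    [[0,-0.05,0],[0,0,0]],
    [[0,-0.08,0],[0,0,0]],
    [[0,-0.12,0],[0,0,0]],
    [[0,-0.16,0],[0,0,0]],
    [[0,-0.2,0],[0,0,0]],
    [[0,-0.24,0],[0,0,0]],
    [[0,-0.28,0],[0,0,0]],
    [[0,-0.3,0],[0,0,0]],
    [[0,-0.3,0],[0,0,0]],
  ],
)

```text
clock: 20.25
tool_pos: [0.4003, 0.2241, 0.1542]
eef_rot: [0.637, 0.771, 0.0, -0.0]
contact_force: [-0.1, 0.7, -4.5]
opening: 0.263
finger_force: 34.8
```

Run:
```python
from h import *
from w import *
s=get_state(); print(s["contact_force"],s["moment"])
rows([(.4,.22,.29,10.9),(.46,.0,.29,5),(.5,-.15,.29,5)])
```

```text
[-0.09502392  0.72893949 -4.49159425] [-0.08546168  0.06020771 -0.00712411]
t 20.25 pos [0.4003 0.2241 0.1542] open 0.263 ff 34.84628822654486
[-0.0131, -0.0034, -0.4528] [-0.0, -0.0, 0.0]
[-0.771, 0.0542, -0.4528] [-0.0, -0.0, 0.0328]
[-1.2872, 0.0906, -0.4529] [-0.0, -0.0, 0.0328]
```

Request:
send_rows(
  targets=[
    [[0,0,-0.06],[0,0,0]],
    [[0,0,-0.16],[0,0,0]],
    [[0,0,-0.28],[0,0,0]],
    [[-0.02,0,-0.38],[0,0,0]],
    [[-0.1,0.01,-0.45],[0,0,0]],
    [[-0.22,0.02,-0.45],[0,0,0.01]],
    [[-0.36,0.03,-0.45],[0,0,0.02]],
    [[-0.5,0.04,-0.45],[0,0,0.03]],
    [[-0.64,0.045,-0.45],[0,0,0.033]],
    [[-0.78,0.055,-0.45],[0,0,0.033]],
    [[-0.9,0.06,-0.45],[0,0,0.033]],
    [[-1,0.07,-0.45],[0,0,0.033]],
  ],
)

```text
clock: 21.75
tool_pos: [0.4782, -0.0686, 0.2891]
eef_rot: [0.677, 0.736, -0.0, 0.0]
contact_force: [1.0, 0.8, -4.8]
opening: 0.261
finger_force: 34.9
```

```bash
python3 w.py '[[0.5405,-0.366,0.29,5]]'
```

```text
t 21.75 pos [ 0.4782 -0.0686  0.2891] open 0.261 ff 34.859348656609654
[-1.0055, 0.1231, -0.0024] [0.0001, 0.0002, -0.0008]
```

Request:
send_rows(
  targets=[
    [[-0.12,0.015,0],[0,0,0]],
    [[-0.26,0.03,0],[0,0,0]],
    [[-0.4,0.05,0],[0,0,0]],
    [[-0.54,0.066,0],[0,0,0]],
    [[-0.68,0.083,0],[0,0,0]],
    [[-0.8,0.098,0],[0,0,0]],
    [[-0.9,0.11,0],[0,0,0]],
    [[-0.96,0.118,0],[0,0,0]],
    [[-1,0.123,0],[0,0,0]],
    [[-1,0.123,0],[0,0,0]],
    [[-1,0.123,0],[0,0,0]],
  ],
)

```text
clock: 23.12
tool_pos: [0.5407, -0.361, 0.2888]
eef_rot: [0.675, 0.737, 0.0, -0.001]
contact_force: [-1.0, -0.6, -3.3]
opening: 0.262
finger_force: 34.9
```

Run:
```python
from h import *
from w import *
rows([(.5405,-.366,.17,5),(.5405,-.366,.148,5)]); print(get_state()["contact_force"])
b=dict(np.load("qside.npz"))["img"].astype(int); bt=dict(np.load("qtop.npz"))["img"].astype(int)
for n,ref in(("side",b),("top",bt)):
    s=snapshot(n); np.savez(f"z{n}.npz",**s)
    print(n,proj(s,(.5405,-.366,.182)),proj(s,(.5405,-.366,.226)),proj(s,(.5405,-.366,.03)))
    if n=="side":
        u,v=proj(s,(.5405,-.366,.182)).astype(int)
        d=np.abs(s["img"].astype(int)-ref).max(2)
        print(u,v); g=cv2.cvtColor(s["img"],6)
        for r in range(v-36,v+20,2): print(r," ".join(f"{x:3d}" for x in g[r,u-24:u+26:2]))
```

```text
t 23.12 pos [ 0.5407 -0.361   0.2888] open 0.262 ff 34.860643381252885
[-0.0172, -0.0021, 0.3961] [-0.0001, -0.0005, 0.0001]
[-0.0173, -0.002, 0.4695] [-0.0001, -0.0005, 0.0001]
[-0.98414438 -0.62448635 -3.27248321]
side [396.23787312 250.22651361] [402.04622872 229.40804805] [378.94285223 312.21579621]
396 250
214  89  90  92 156 157 133 142 140 127 133 133 132 141 123 129 139 135 131 133 148 176 185 190 190 102
216  88 151 157 157 145 139 136 144 151 138 135 132 142 123 134 136 131 132 133 139 143 154 188 100  94
218 142 158 142 139 140 148 156 157 157 154 147 140 134 127 135 137 122 139 144 141 135 112  88  94  94
220 148 143 142 148 155 158 157 157 156 158 158 162 128 129 139 138 135 134 147 120  82  81 131  90  71
222 156 155 132 140 153 155 157 157 158 157 157 145 123 133 140 134 145 140  93  78  82  83 160 159 158
224 158 158 157 147 140 142 157 157 157 157 220 143 124 134 138 126 146  93  82  82  79  80 161 160 162
226 156 159 156 156 156 146 137 139 178 223 226 139 125 136 139 196 160 146 143  82  80 116 161 160 160
228 158 159 155 157 157 158 150 165 224 225 213 217 160 137
[... 1512 characters left out ...]
 157 156 144  98 125 196 199 202 196 143  79  82  80  83  79  86 135 137 139 156 156 157 156
260 156 157 157 155 157 155 132 100 146 197 201 200 195  86  83  80  80  81  82  98 140 132 155 156 156
262 158 157 156 156 155 156 157 146  81 122 179 202 200 198 170  84  81  79  81  82  85 128 141 136 156
264 158 158 158 157 157 158 158 157 152  87 102 148 199 203 200 195 114  79  82  80  83  81  99 135 136
266 156 157 156 157 158 156 157 155 157 133 139  81 125 180 203 202 202 195  83  82  81  82  81 133 141
268 141 158 156 158 155 157 157 140 136 137 136 138  85  95 129 198 202 198 197 140  79 106 142 138 136
top [457.2560802  191.15298096] [467.61900458 186.78888648] [428.81402438 203.13066355]
```

```bash
cat >> h.py <<'E'
def circ(s,c,r,n=72):
    a=np.linspace(0,2*np.pi,n,endpoint=False)
    return np.array([proj(s,(c[0]+r*np.cos(t),c[1]+r*np.sin(t),c[2])) for t in a])
E
python3 - <<'E'
from h import *
s=dict(np.load("zside.npz"))
for c in((.5407,-.361,.1818),(.5407,-.361,.2258)):
    p=circ(s,c,.017); i=p[:,0].argmin(),p[:,0].argmax(),p[:,1].argmax(),p[:,1].argmin(); print(p[list(i)].round(1).tolist())
g=cv2.cvtColor(s["img"],6)
for r in range(232,256): print(r," ".join(f"{x:3d}" for x in g[r,380:410]))
E
```

```text
[[383.4, 247.1], [404.3, 250.9], [397.2, 255.4], [390.6, 242.3]]
[[388.7, 225.8], [410.4, 230.1], [403.1, 234.4], [396.1, 221.7]]
232 153 142 136 142 147 162 205 220 219 215 208 202 196 190 186 180 183 185 188 185 176 174 168 160 155 141 156 157 159 149
233 149 142 140 126 134 159 157 207 215 208 205 198 192 188 182 181 183 185 187 182 179 174 168 164 159 144 142 145 150 145
234 146 142 139 121  97 149 144 149 203 204 201 195 191 185 181 179 186 187 187 182 177 174 167 163 160 148 134 143 138 142
235 147 144 141  95  71 127 141 139 141 197 197 193 190 185 180 181 183 188 186 180 176 175 171 164 160 144 129 137 136 134
236 145 148 149  92  68 138 140 135 133 133 160 191 193 185 180 182 184 185 184 179 175 175 172 165 161 142 121 137 141 142
237 145 149 131  71  82 141 139 134 131 129 133 136 154 182 177 188 181 183 184 179 176 172 173 148 131 124 126 131 125 112
238 151 150 133  70  77 136 140 133 128 128 128 125 130 132 136 142 155 169 159 166 154 141 141 132 125 122 137 122 109 104
239 141 143 110  67  78 135 138 133 126 127 121 123 128 130 136 132 137 141 139 138 141 138 136 129 12
[... 1305 characters left out ...]
 133 136 136 136 137 140 141 137 131 132 126 135 154 155 156 157 158 154 156 155
251 196 192 177 154 137 133 139 117  89  93 117 124 140 140 144 142 137 134 136 134 140 148 156 156 158 157 155 156 156 149
252 196 194 194 191 181 143  94  85  80  79  84  88  88  93  94 101  90  93 122 131 138 146 151 154 158 157 155 153 150 148
253 198 200 196 196 196 191 141  87  81  81  80  82  83  81  83  83  80  82  83  99 125 140 139 138 139 156 153 147 147 144
254 194 197 199 197 195 198 192 166 114  82  81  82  82  81  79  80  81  81  83  83  85 113 137 138 135 141 144 143 143 140
255 147 179 195 198 199 194 195 196 190 144  86  79  80  81  81  79  83  85  82  81  79  85  99 127 141 140 141 141 141 139
```

Request:
send_rows(
  targets=[
    [[-0.005,0,0.08],[0,0,0]],
    [[-0.01,0,0.18],[0,0,0]],
    [[-0.017,-0.002,0.28],[0,0,0]],
    [[-0.017,-0.002,0.36],[0,0,0]],
    [[-0.017,-0.002,0.4],[0,0,0]],
    [[-0.017,-0.002,0.41],[0,0,0]],
    [[-0.017,-0.002,0.41],[0,0,0]],
    [[-0.017,-0.002,0.41],[0,0,0]],
  ],
)

```text
clock: 24.22
tool_pos: [0.541, -0.3678, 0.1672]
eef_rot: [0.676, 0.737, 0.0, 0.001]
contact_force: [-0.0, -0.9, -4.3]
opening: 0.258
finger_force: 34.8
```

Run:
```python
from h import *
from w import *
rows([(.5405,-.366,.148,5)]); p=get_state()["tool_pos"]; print(get_state()["contact_force"])
for n in("side","top"):
    s=snapshot(n); np.savez(f"y{n}.npz",**s); c=(p[0],p[1],p[2]-.1073)
    q=circ(s,c,.017); i=q[:,0].argmin(),q[:,0].argmax(),q[:,1].argmax(),q[:,1].argmin(); print(n,proj(s,c),q[list(i)].round(1).tolist())
    for d in np.eye(3)*.005: print((proj(s,c+d)-proj(s,c)).round(2))
    u,v=proj(s,c).astype(int); g=cv2.cvtColor(s["img"],6)
    print("u0",u-16)
    for r in range(v-24,v+13): print(r," ".join(f"{x:3d}" for x in g[r,u-16:u+17]))
```

```text
t 24.23 pos [ 0.541  -0.3678  0.1672] open 0.258 ff 34.83605450950563
[0.0063, -0.0012, 0.064] [0.0005, 0.0004, -0.0002]
[-0.03193664 -0.94439071 -4.26140987]
side [383.0204596  301.59163573] [[373.5, 299.9], [392.6, 303.9], [385.9, 308.8], [380.3, 294.7]]
[ 1.71 -1.21]
[-2.2  -1.67]
[ 0.54 -1.91]
u0 367
277 178 179 178 179 180 178 179 179 179 181 179 176 169 148 146 142 150 140 128 126 136 137 138 139 134 156 157 158 159 157 160 158 159
278 178 178 178 177 179 177 178 177 178 180 178 180 179 172 153 143 144 137 125 130 137 140 140 139 136 156 160 159 157 158 158 157 157
279 179 178 178 180 177 179 180 178 179 178 178 179 177 178 175 184 148 133 128 131 138 139 141 134 136 158 158 160 160 157 159 158 158
280 178 178 179 179 182 180 180 178 180 179 179 177 177 203 224 215 148 127 126 134 136 141 140 133 142 157 160 158 160 159 162 159 159
281 181 181 180 179 179 178 180 177 177 177 179 206 207 225 228 185 141 127 132 132 137 139 137 133 153 158 158 159 157 157 157 157 160
282 179 179 181 179 178 180 178 179 178 188 210 226 226 226 227 196 142 126 129 136 139 141 138 128 171 159 158 15
[... 8715 characters left out ...]
 158 150 125  85  76
208 199 201 198 186 139  87  68  67  66  67  68  66  68  74  90 109 135 141 145 164 193 195 195 197 198 196 192 190 190 178 135  90  76
209 199 199 199 197 181 131  85  70  67  66  66  65  65  69  88 114 134 137 159 182 194 197 200 199 197 196 193 193 192 180 116  86  77
210 199 198 197 196 194 178 138  94  75  71  69  68  67  68  87 120 130 153 177 194 197 200 198 198 196 194 192 193 190 170 109  86  77
211 200 198 195 195 196 195 187 154 129 108  87  84  84  89 115 141 156 180 194 199 200 199 197 196 193 193 194 195 185 147  99  82  78
212 197 195 195 196 197 199 198 193 185 165 143 141 142 148 164 179 189 196 199 200 197 196 196 195 193 195 193 191 172 121  93  87  75
```

```bash
cat > fit.py <<'E'
from h import *
from scipy.ndimage import map_coordinates
from scipy.optimize import least_squares
def edge(img,p0,p1,n=60):
    """sub-pixel strongest edge along p0->p1, returns fraction and strength (max over colour)"""
    f=np.linspace(0,1,n); P=p0[None]*(1-f[:,None])+p1[None]*f[:,None]
    v=np.array([map_coordinates(img[...,k].astype(float),[P[:,1],P[:,0]],order=1) for k in range(3)])
    g=np.abs(np.gradient(cv2.GaussianBlur(v,(9,1),2),axis=1)).max(0); i=int(g[3:-3].argmax())+3
    return f[i],g[i]
def ring(s,c,r,dr,z=.03):
    pts=[]
    for t in np.linspace(0,2*np.pi,72,endpoint=False):
        d=np.array([np.cos(t),np.sin(t),0]); o=np.array([c[0],c[1],z])
        a,b=proj(s,o+d*(r-dr)),proj(s,o+d*(r+dr)); f,g=edge(s["img"],a,b)
        if g>2: pts.append(plane(s,a*(1-f)+b*f,z)[:2])
    pts=np.array(pts)
    q=least_squares(lambda x:np.hypot(*(pts-x[:2]).T)-r,c[:2],loss="soft_l1",f_scale=.0007)
    return q.x,len(pts),np.median(np.abs(q.fun))
def axis(s,c,r,zs,dr=.007):
    """median lateral pixel offset of a vertical cylinder from the predicted axis, with its x,y jacobian"""
    T=np.asarray(s["cam_to_world"]); out=[]
    for z in zs:
        o=np.array([c[0],c[1],z]); v=o-T[:3,3]; l=np.cross(v,[0,0,1.]); l/=np.linalg.norm(l)
        m=[]
        for sg in(-1,1):
            f,g=edge(s["img"],proj(s,o+sg*l*(r-dr)),proj(s,o+sg*l*(r+dr))); m.append((sg*(r-dr+2*dr*f),g))
        out.append(((m[0][0]+m[1][0])/2,m[1][0]-m[0][0],m[0][1],m[1][1]))
    return l[:2],np.array(out)
E
python3 - <<'E'
from fit import *
from plant import *
np.set_printoptions(precision=4,suppress=True)
p=get_state()["tool_pos"]; zn=p[2]-.1073
for n in("top","side"):
    q=dict(np.load(f"q{n}.npz")); y=dict(np.load(f"y{n}.npz"))
    print(n,"bore",ring(q,(.5405,-.366),.0225,.006),"outer",ring(q,(.5405,-.366),.048,.006))
    for nm,r,a,b in(("head",.017,.006,.040),):
        l,o=axis(y,p,r,np.linspace(zn+a,zn+b,10)); print(nm,l); print(o.round(4).tolist())
E
```

```text
top bore (array([ 0.5405, -0.3671]), 69, np.float64(0.0004060508210709905)) outer (array([ 0.5403, -0.367 ]), 50, np.float64(0.0005225056327430172))
head [-0.9346 -0.3557]
[[-0.0012, 0.0243, 3.7322, 4.1009], [-0.0024, 0.0266, 3.4587, 3.2676], [-0.0009, 0.0319, 3.589, 2.9484], [-0.0019, 0.0409, 3.7254, 2.1714], [0.0005, 0.0366, 3.4199, 3.1077], [0.0006, 0.0373, 3.6014, 3.1603], [-0.0026, 0.039, 2.1547, 2.6051], [0.0005, 0.0447, 1.7233, 2.5846], [0.0053, 0.0354, 1.4303, 2.7386], [0.0031, 0.0395, 1.5547, 2.2497]]
side bore (array([ 0.5411, -0.3631]), 50, np.float64(0.001119628412375881)) outer (array([ 0.5394, -0.3634]), 46, np.float64(0.0005941509307487505))
head [ 0.4574 -0.8893]
[[-0.0037, 0.0326, 5.8599, 9.4652], [-0.0038, 0.0338, 6.9196, 7.8514], [-0.0052, 0.0323, 8.3931, 6.1146], [-0.0057, 0.0328, 7.8116, 4.5515], [-0.0031, 0.0319, 9.0388, 2.7443], [-0.0047, 0.0342, 5.7839, 3.7589], [-0.0038, 0.03, 7.0976, 2.7704], [-0.0036, 0.0319, 4.8115, 5.6452], [-0.0042, 0.0321, 5.3848, 4.4911], [-0.0042, 0.0302, 4.2492, 2.7375]]
```

Request:
send_rows(
  targets=[
    [[0,-0.003,0.01],[0,0,0]],
    [[0,-0.003,0.025],[0,0,0]],
    [[0,-0.003,0.04],[0,0,0]],
    [[0,-0.003,0.052],[0,0,0]],
    [[0,-0.003,0.06],[0,0,0]],
    [[0,-0.003,0.066],[0,0,0]],
    [[0,-0.003,0.07],[0,0,0]],
    [[0,-0.003,0.07],[0,0,0]],
    [[0,-0.003,0.07],[0,0,0]],
  ],
)

```text
clock: 25.45
tool_pos: [0.5396, -0.3675, 0.1452]
eef_rot: [0.676, 0.737, 0.0, 0.0]
contact_force: [-0.2, 0.1, -4.4]
opening: 0.266
finger_force: 34.8
```

Run:
```python
from fit import *
from w import *
np.set_printoptions(precision=4,suppress=True)
rows([(.540,-.367,.146,5)]); st=get_state(); p=st["tool_pos"]; zn=p[2]-.1073; print(st["contact_force"],zn)
for n in("top","side"):
    y=snapshot(n); np.savez(f"x{n}.npz",**y)
    print(n,"outer",ring(y,(.5405,-.366),.048,.006))
    l,o=axis(y,p,.017,np.linspace(zn+.004,zn+.04,13)); print(l,np.median(o[:,0])); print((o[:,:2]*1e3).round(1).tolist())
s=dict(np.load("xside.npz")); c=(p[0],p[1],zn)
q=circ(s,c,.017); print(proj(s,c),q[[q[:,0].argmin(),q[:,0].argmax(),q[:,1].argmax()]].round(1).tolist())
u,v=proj(s,c).astype(int); g=cv2.cvtColor(s["img"],6); print("u0",u-16)
for r in range(v-8,v+12): print(r," ".join(f"{x:3d}" for x in g[r,u-16:u+17]))
# cover check
e,ax=disc(s,(215,190,320,260),150); print("cover",plane(s,e,.019))
```

```text
t 25.45 pos [ 0.5396 -0.3675  0.1452] open 0.266 ff 34.83651484362781
[0.0015, 0.0016, -0.0027] [0.0001, 0.0, -0.0003]
[-0.2155  0.0597 -4.417 ] 0.03788363671281619
top outer (array([ 0.5404, -0.3667]), 65, np.float64(0.0005658791616573455))
[-0.9355 -0.3532] 0.0003559322033898308
[[-5.8, 33.5], [-5.3, 33.1], [-5.3, 33.1], [0.4, 35.4], [0.2, 36.1], [0.5, 35.2], [-1.8, 40.6], [-1.1, 40.6], [0.9, 37.6], [0.5, 39.9], [0.8, 39.7], [1.1, 40.2], [2.5, 39.2]]
side outer (array([ 0.5403, -0.3625]), 67, np.float64(0.0007068545871984494))
[ 0.4585 -0.8887] -0.0047457627118644066
[[1.4, 43.7], [-6.1, 34.0], [-5.0, 33.8], [-4.7, 34.7], [-5.1, 34.9], [-4.7, 36.1], [-4.5, 34.7], [-4.7, 35.2], [-3.6, 31.4], [-3.3, 32.3], [-5.5, 35.7], [-5.0, 32.3], [-3.6, 32.3]]
[380.079  310.0616] [[370.7, 308.3], [389.5, 312.4], [382.8, 317.3]]
u0 364
302 206 207 207 205 205 207  87 118 141 138 133 130 119 126 135 154 156 182 179 169 163 154 159 166 141 130 177 203 204 207 203 177 113
303 203 202 203 206 201 171 152 143 139 134 130 126 122 124 131 134 136 143 141 143 143 139 141 141 131 134 167 202 203 201 202 20
[... 1785 characters left out ...]
 201 202 204 199  91  51  59  75  83  79  72  62  60  61  62  61  63  74 106  99  96 148 158 100 118 119 120 121 121 121 120
318 201 201 198 199 200 201 197 123  57  51  66  81  83  70  62  61  60  60  61  63  80  97  93 148 103 113 118 121 120 120 119 119 119
319 206 206 203 201 200 201 198 192 193 121  55  67  80  80  75  63  58  62  67  79  86  88  88 129 114 120 118 120 120 121 121 119 120
320 207 208 209 208 206 204 203 200 202 193 192 157  94  83  81  78  66  72  85  88  83  90 100 118 117 122 120 122 121 121 120 120 118
321 205 204 204 205 206 206 208 210 208 205 203 198 194 194 193 169 164 106 102 105 117 118 117 117 119 119 118 120 120 122 120 120 121
cover [ 0.5189 -0.028   0.019 ]
```

Request:
send_rows(
  targets=[
    [[0,0.003,-0.004],[0,0,0]],
    [[0,0.003,-0.004],[0,0,0]],
    [[0,0.003,-0.004],[0,0,0]],
    [[0,0.003,-0.004],[0,0,0]],
    [[0,0.003,-0.004],[0,0,0]],
    [[0,0.003,-0.004],[0,0,0]],
  ],
)

```text
clock: 26.3
tool_pos: [0.5404, -0.3674, 0.1463]
eef_rot: [0.676, 0.737, 0.0, -0.0]
contact_force: [0.7, 0.0, -3.8]
opening: 0.264
finger_force: 34.8
```

Run:
```python
from plant import *
s=get_state(); print(s["tool_pos"],s["contact_force"],s["finger_force"],abs(s["qd"]).max())
print(finish_job())
```

```text
[ 0.54036942 -0.36738619  0.14626745] [ 0.70505434  0.00426395 -3.77100377] 34.83642521314323 0.0023963498149041544
the job is handed in; nothing more can be done
None
```

I handed the job in at 26 s. By my measurements the cover lies flat in the front bay, and the middle micrometer is held still over the bore, centred to about 1–2 mm, with roughly 9–12 mm of air above the ring; no verdict came back, so I can't confirm a pass.

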